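# Clear the kit coder's catch tray and reset its pressure screw

## Robot

A 7-joint arm with a two-finger parallel gripper is mounted at the origin on a cart in front of the work surface, level with it; the furniture and walls round the work are solid. World frame = base frame: x ahead of the robot, y to its left, z up, the work surface at z = 0. Lengths are in mm, angles in rad, forces in N, time in s.
With the tool pointing down it reaches from about 425 to 800 mm from the base axis. Payload 8.3 kg.
Tool frame: the origin (TCP) lies between the finger pads; the fingertips stand 8 mm ahead of it and the grasp point (between the pads) lies 11 mm behind it (ctrl.nose_length is the distance from the TCP to the fingertips, in mm); z points along the fingers, y is the line along which they close (so a half turn about z gives the same grasp; the last joint's range is limited). The gripper opens to 85 mm and grips with 20 to 120 N. Pads are 22 mm wide; open, the fingers measure 114 mm over their backs; the gripper's body (76 mm by 85 mm) begins 54 mm behind the grasp point. The pads swing forward as they close: fully open they stand 13 mm farther back than shut.
Start: joints at [1.111, 0.383, 0.016, 1.37, -0.006, 1.388, -0.046], TCP at [241.577, -576.406, 239.279] pointing down, gripper open.
Joint ranges: [-2.95, 2.95], [-0.25, 2.06], [-1.52, 1.56], [0.18, 2.33], [-1.44, 4.58], [0.02, 2.06], [-3.01, 3.01]. Speed limits (rad/s): [2.39, 2.39, 3.01, 3.01, 3.14, 3.14, 3.14].

## Interface

Orientations are given as a unit quaternion [w, x, y, z].
In Python, from station import ctrl, grab_frame, get_calibration, recognise, cut_out, spot_point gives the robot as it stands. The module is installed in compiled form; this text tells all that it offers.
- The arm moves only by the tool play_rows, never from a script. Its arguments are lists of equal length, an entry for each row: "jaw": the finger opening in mm, from 0 to 85.4; "dp": the shift along the world's x, y, z each as a share of 25 cm, from -1 to 1, a list of three; "rotation": the turn, a rotation vector about the world's x, y, z each as a share of 45 degrees, from -1 to 1, a list of three. In form: {"jaw": [jaw, ...], "dp": [[x, y, z], ...], "rotation": [[rx, ry, rz], ...]}. A call has 1 to 20 rows; each row is the pose to reach, as a shift and turn from the pose commanded when the call began; what a row does not reach only later rows make up. A row lasts 1/12 s, in which the tool goes at most 41.7 mm and 7.16 degrees, less where a joint would pass 70% of its speed; a pose out of reach is approached as far as the arm can. A call with a number of a shift or a turn outside -1 to 1 is refused whole. A call with a gripper value outside its range is refused whole. The fingers move at their own pace and stop on an object; "squeeze" is the grip in N (left out, the last holds). Time passes only in rows, so rows that repeat a pose let the fingers close. It gives the time, the measured TCP pose, the force, the opening and the grip force at its end, in the units of the state.
- ctrl.observe(): the state, without advancing time (a new reading comes with each control period).
- grab_frame(name): name is "side" or "top" or "wrist"; returns (picture, depth): 420x560x3 uint8, red, green, blue; 420x560 float32, mm along the optical axis (not along the pixel's ray), 0 where there is no reading.
- get_calibration(name): a dict with "K" (3x3 intrinsics, pixels), "k1" (the pictures are not rectified: a ray, as slopes to the right and down, at radius r is drawn at 1 + k1 r^2 times it, then the intrinsics apply), "world_from_camera" (4x4, takes a point from camera to world coordinates); the wrist camera has in their place "mount" (4x4, takes a point from camera to tool coordinates, whose origin is the TCP and whose axes are the flange's). Camera axes: x right, y up, looking along -z (the intrinsics and any distortion apply to the point x, -y, -z); pixel columns grow to the right and rows downward; lengths in mm; the calibration is good to about 2 mm. A picture is of the moment at which its call begins: read the wrist's pose just before it. get_calibration takes no time and is no camera call.
- ctrl.sign_off(): hands the job in; it is judged then, once.
Trained networks look in the newest picture that a camera, given by its name, has taken for a name from the list of things; names that differ only in an ending like _2 or _b are one class to them, and where a whole thing is asked for, a point or a joint stands for the part that bears it (a point fixed in the world has none). Each returns a list of dicts, best first, with "score" (0 to 1); they miss things now and then, are a little off and sometimes report something else, mostly with a low value. They report only what shows in the picture. A call takes as long as a camera call. They do not tell look-alikes from the thing itself.
- recognise(target, camera): "xy" ([column, row] in pixels, amid what is visible of it).
- cut_out(target, camera): "pixels" (420x560 bool, what is visible of it) and "xy" ([column, row] in pixels, amid what is visible of it).
- spot_point(target, camera): "xy" ([column, row] in pixels: a listed point, or the origin of a listed thing).
The state is a dict: "t": time; "joint_positions": joint angles; "joint_velocities": joint speeds; "joint_efforts": joint torques, N m; "position": TCP position; "eef_rot": TCP orientation; "wrist_force": force on the tool from outside, world axes, zero at the start; "moment": the same for the moment, N m; "grip_width": opening from 0.0 (shut) to 1.0 (fully open); "gripper_force": force on a finger pad.
Only numpy, scipy, OpenCV 4.12 (cv2) and the standard library are available. Lean on these libraries where they do the work, as an engineer would, in place of code of your own. Each camera call takes 0.05 s, during which the arm holds its last target. There are 200 camera calls.

## Task

First stop the carton coder by pulling its lever fully toward you, then put every finished kit carton from its catch tray into the open green carton. With the tray empty, turn the thumbscrew clockwise until it bottoms, back it off a quarter of a turn, and last of all push the lever fully back to run. Leave the other things on the worktop where they are.

Things in the scene. Friction and masses are not known exactly. Their poses are not given: they have to be found in the camera images.
- coder: carton coding machine, fixed; origin on the worktop, x away from the robot, y left (yaw 0), mm. Aluminium catch tray on its -y side: centre (20,-80), inside 210 (x) by 220 (y), floor 3 high, walls 4 thick, 12 high. A chute (y 35..80) slopes into it from the white head (x -120..140, y 80..184, top 80 high), which carries the thumbscrew (front) and run lever (rear)
- wing (a point): centre of the thumbscrew's upright wing: black bar 52 mm long, 12 thick, 28 high (14 up and down from here), on a round collar 28 across, at (-70,132,114) mm in the machine's frame. It turns about the vertical through this point and keeps its height. The point turns with it: x along the wing, z up. Grip it across the 12 mm from above
- thumbscrew (a joint): angle of the thumbscrew in rad, growing as it is turned clockwise seen from above (tightened). Friction about 0.08 N m, it stays where it is left. It bottoms on a solid stop at 7.85; there the wing lies along the machine's y axis. It starts some 3 to 6 rad short of that
- run_lever_tip (a point): centre of the black ball, 26 mm across, at the tip of the toggle lever on the rear of the machine's head. It swings on a 60 mm stalk (10 mm thick) about an axis along the machine's y, through (90,132,102) mm in the machine's frame; a base block 70 (x) by 50 (y) mm, 105 mm above the worktop, surrounds the pivot. The point moves with the ball
- run_lever (a joint): angle of the run lever in rad: 0 = stop (leaning 0.5 rad to the machine's -x, toward the robot), 1.0 = run (leaning 0.5 rad to +x, away from the robot). Stays where it is left; a light push on its tip moves it
- tote: open green carton, kraft inside, standing still on the worktop: outside 160 (its x) by 196 (its y) mm, walls about 3 mm thick and 84 mm high; a cardboard insert fills its bottom, so that the inner floor lies 36 mm above the worktop, 48 mm below the rim; origin at the centre of its underside
- kit1_mid (a point): centre of finished kit carton 1: a closed box 51 (x) by 62 (y) by 35 (z) mm, about 50 g, white with an orange stripe, all alike; starts lying flat in the catch tray. None if absent in this run
- kit2_mid (a point): centre of finished kit carton 2: a closed box 51 (x) by 62 (y) by 35 (z) mm, about 50 g, white with an orange stripe, all alike; starts lying flat in the catch tray. None if absent in this run
- kit3_mid (a point): centre of finished kit carton 3: a closed box 51 (x) by 62 (y) by 35 (z) mm, about 50 g, white with an orange stripe, all alike; starts lying flat in the catch tray. None if absent in this run
- kit4_mid (a point): centre of finished kit carton 4: a closed box 51 (x) by 62 (y) by 35 (z) mm, about 50 g, white with an orange stripe, all alike; starts lying flat in the catch tray. None if absent in this run
- kit1: the same carton 1, origin at the centre of its underside
- kit2: the same carton 2, origin at the centre of its underside
- kit3: the same carton 3, origin at the centre of its underside
- kit4: the same carton 4, origin at the centre of its underside
- big_kit: bystander, leave alone: a larger kit carton with a blue stripe, 51x77x42 mm, behind the work; origin under its centre
- cup: bystander: specimen cup with a screw cap, 60 mm wide, 66 mm high, behind the work; origin under its centre
- tub: bystander: small tub with a lid, 48 mm wide, 41 mm high, left of the machine; origin under its centre
- slides: bystander: dark slide box, 38x89x32 mm, behind the machine; origin under its centre
There are look-alikes about, which are no part of the job. Leave any brown or pink look-alike of the kit2 alone.

How it is judged (in metres and radians):
On the way, in this order (a step that is already met when the one before it is completed fails the run):
1. the lever is at stop (value of joint run_lever below 0.15 rad), for 0.2 s.
2. every kit carton is inside the green carton (x of kit1_mid in the frame of tote between -0.075 and 0.075 m and y of kit1_mid in the frame of tote between -0.093 and 0.093 m and z of kit1_mid in the frame of tote between 0.03 and 0.085 m and x of kit2_mid in the frame of tote between -0.075 and 0.075 m and y of kit2_mid in the frame of tote between -0.093 and 0.093 m and z of kit2_mid in the frame of tote between 0.03 and 0.085 m and x of kit3_mid in the frame of tote between -0.075 and 0.075 m and y of kit3_mid in the frame of tote between -0.093 and 0.093 m and z of kit3_mid in the frame of tote between 0.03 and 0.085 m and x of kit4_mid in the frame of tote between -0.075 and 0.075 m and y of kit4_mid in the frame of tote between -0.093 and 0.093 m and z of kit4_mid in the frame of tote between 0.03 and 0.085 m), for 0.2 s.
3. the thumbscrew has bottomed (value of joint thumbscrew above 7.77398 rad), for 0.2 s.
4. the thumbscrew is backed off a quarter turn (value of joint thumbscrew between 6.08319 and 6.48319 rad), for 0.2 s.
5. the lever is back at run (value of joint run_lever above 0.85 rad), for 0.2 s.
At the end, for the whole second after the job is handed in: every kit carton present lies at rest inside the green carton (its centre inside the walls, below the rim), the thumbscrew stands a quarter turn (+-0.2 rad) back from its stop, and the lever is at run (over 0.85 rad) (all of step 2 and all of step 4 and linear speed of each of kit1, kit2, kit3, kit4 below 0.02 m/s and value of joint run_lever above 0.85 rad); the robot touches nothing.
It fails at once if a bystander (larger kit carton, cup, tub or slide box) is moved more than 3 cm (distance of any of big_kit, cup, tub, slides from where it was at the start of the episode above 0.03 m).
Of kit1, kit2, kit3, kit4 only 2 to 4 are there at a start; the rules pass over those that are not, and their reading is None.
At some moment in a run one of kit1, kit2, kit3, kit4 may be knocked a few centimetres aside while the robot is not near it.
It also fails if it takes over 210 s, if anything falls off the work surface, if the arm or the gripper's body presses on something with over 40 N, if the wrist force passes 120 N, or if a joint passes its speed limit or range.

## Working session

There is one attempt and no reset: what is moved stays moved. The work goes in short steps, Python scripts to look and compute and a tool call to move; the robot and the scene stay as the last step left them, time stands still between calls to the robot, and variables do not carry over. Pictures are saved under pics/ and viewed, at most 14 in all, crops included, and the job is handed in when it is done.

Besides the shell and the picture viewer there is one more tool, called as name(argument=value, ...), one argument or row to a line, values as JSON. play_rows: Moves the arm, as the interface text tells. Its arguments: {"type":"object","properties":{"jaw":{"type":"array"},"dp":{"type":"array"},"rotation":{"type":"array"},"squeeze":{"type":"number"}},"required":["jaw","dp","rotation"]}

```bash
mkdir -p pics
cat > h.py <<'E'
import numpy as np, cv2
from scipy.spatial.transform import Rotation as R
from station import ctrl, grab_frame, get_calibration, recognise, cut_out, spot_point
def tool():
    s=ctrl.observe(); q=s['eef_rot']; T=np.eye(4)
    T[:3,:3]=R.from_quat([q[1],q[2],q[3],q[0]]).as_matrix(); T[:3,3]=s['position']; return T
def cam(name,T=None):
    c=get_calibration(name)
    W=c['world_from_camera'] if 'world_from_camera' in c else (tool() if T is None else T)@np.array(c['mount'])
    return np.array(c['K']),c['k1'],np.array(W)
def rays(name,uv,T=None):
    K,k1,W=cam(name,T); uv=np.atleast_2d(uv).astype(float)
    d=np.stack([(uv[:,0]-K[0,2])/K[0,0],(uv[:,1]-K[1,2])/K[1,1]],1); s=d.copy()
    for _ in range(8): s=d/(1+k1*(s**2).sum(1,keepdims=True))
    v=np.stack([s[:,0],-s[:,1],-np.ones(len(s))],1)
    return W[:3,3],v@W[:3,:3].T
def at_z(name,uv,z,T=None):
    o,v=rays(name,uv,T); return o+v*((z-o[2])/v[:,2])[:,None]
def at_depth(name,uv,depth,T=None):
    o,v=rays(name,uv,T); p=np.round(np.atleast_2d(uv)).astype(int); return o+v*depth[p[:,1],p[:,0]][:,None]
def cloud(name,depth,mask,T=None):
    r,c=np.nonzero(mask&(depth>0)); return at_depth(name,np.stack([c,r],1),depth,T)
def proj(name,P,T=None):
    K,k1,W=cam(name,T); p=(np.atleast_2d(P)-W[:3,3])@W[:3,:3]
    s=np.stack([p[:,0],-p[:,1]],1)/-p[:,2:3]; s=s*(1+k1*(s**2).sum(1,keepdims=True))
    return s*[K[0,0],K[1,1]]+[K[0,2],K[1,2]]
def save(n,im): cv2.imwrite('pics/'+n+'.png',cv2.cvtColor(im,cv2.COLOR_RGB2BGR))
E
python3 - <<'E'
from h import *
np.set_printoptions(precision=1,suppress=True)
s=ctrl.observe();print(s)
for n in ['top','side']:
    im,d=grab_frame(n); save(n+'0',im); np.save(n+'_d.npy',d)
    print(n,cam(n)[2])
    for t in ['coder','wing','run_lever_tip','tote','kit1_mid','big_kit','cup','tub','slides']:
        for x in spot_point(t,n)[:5]:
            print(t,round(x['score'],2),np.array(x['xy']),at_depth(n,x['xy'],d)[0])
E
```

```text
{'t': 0.0, 'joint_positions': array([ 1.1,  0.4,  0. ,  1.4, -0. ,  1.4, -0. ]), 'joint_velocities': array([-0.,  0., -0., -0., -0., -0., -0.]), 'joint_efforts': array([  0. , -62.8,   0.8, -37.2,   0. ,   0. ,   0. ]), 'position': array([ 241.4, -576. ,  238.3]), 'eef_rot': array([-0. ,  1. ,  0.2, -0. ]), 'wrist_force': array([ 0.8, -0.6,  0.5]), 'moment': array([ 0.1,  0. , -0. ]), 'gripper_force': 0.0, 'grip_width': 1.0024837933403747}
top [[  -0.     1.    -0.2  369.1]
 [  -1.    -0.     0.    50.2]
 [   0.     0.2    1.  1181.1]
 [   0.     0.     0.     1. ]]
coder 0.67 [240.1 223.8] [525.7 132.4   2.5]
wing 0.59 [186.9 244.6] [457.1 261.3 117.2]
wing 0.2 [278.7 153.1] [717.3  21.1  65.5]
run_lever_tip 0.61 [187.6 172. ] [636.4 254.4 167.7]
tote 0.79 [358.1 216.1] [ 541.7 -203.7   34.3]
tote 0.52 [322.  154.8] [ 720.3 -104.6   39.8]
kit1_mid 0.89 [290.3 239.9] [474.5  -9.5  43.4]
kit1_mid 0.36 [189.1 172.2] [636.2 250.9 166.1]
big_kit 0.61 [320.7 156.4] [ 714.3 -100.1   43.8]
big_kit 0.42 [239.5 218.8] [539.8 134.    5.8]
big_kit 0.34 [141.3 271.9] [388.9 399.8  41.7]
cup 0.68 [279.6 153.2] [716.1  18.7  68.4]
tub 0.74 [139.8 269.9] [394.4 403.9  42.4]
tub 0.59 [288.9 240.2] [474.2  -5.9  38.7]
slides 0.9 [232.9 146.2] [748.2 152.7  33.6]
side [[  -1.     0.2   -0.2  253.6]
 [  -0.3   -0.6    0.7 1103. ]
 [  -0.     0.8    0.6 1039.4]
 [   0.     0.     0.     1. ]]
coder 0.89 [279.1 252.6] [527.7 131.5   9.1]
wing 0.73 [286.4 264. ] [468.  271.3 117.9]
run_lever_tip 0.47 [225.7 238.7] [643.7 262.5 164.1]
tote 0.65 [298.3 189.5] [ 524.4 -114.2   76.5]
kit1_mid 0.91 [303.5 225.2] [474.7  20.7  40. ]
big_kit 0.53 [245.4 200.5] [705.9 -73.   23.9]
cup 0.62 [230.6 216.5] [722.2  33.8  35.5]
tub 0.53 [296.8 337. ] [397.2 441.4  42.5]
slides 0.79 [210.8 249.3] [584.4 471.9 341.5]
```

Run:
```python
import cv2
a=cv2.imread('pics/top0.png'); cv2.imwrite('pics/topc.png',cv2.resize(a[100:320,100:420],(800,550),interpolation=cv2.INTER_CUBIC))
a=cv2.imread('pics/side0.png'); cv2.imwrite('pics/sidec.png',cv2.resize(a[140:360,150:470],(800,550),interpolation=cv2.INTER_CUBIC))
```

```text
(no output)
```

View pics/topc.png

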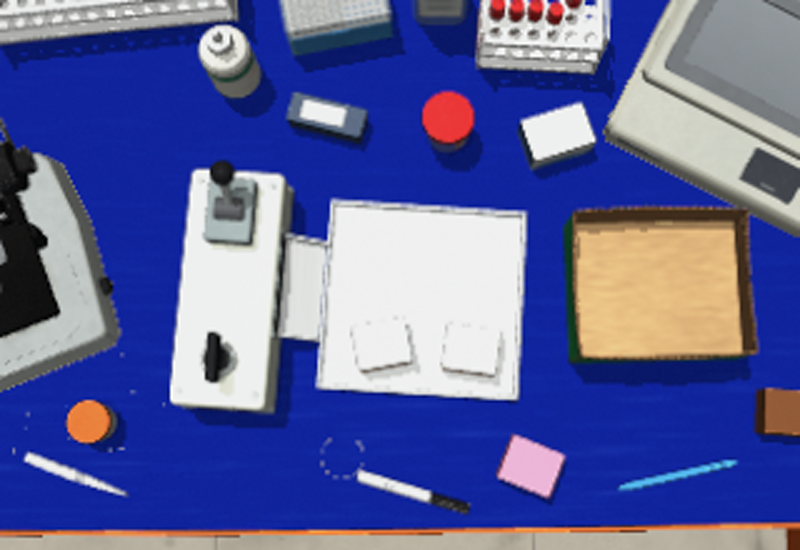

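View pics/sidec.png

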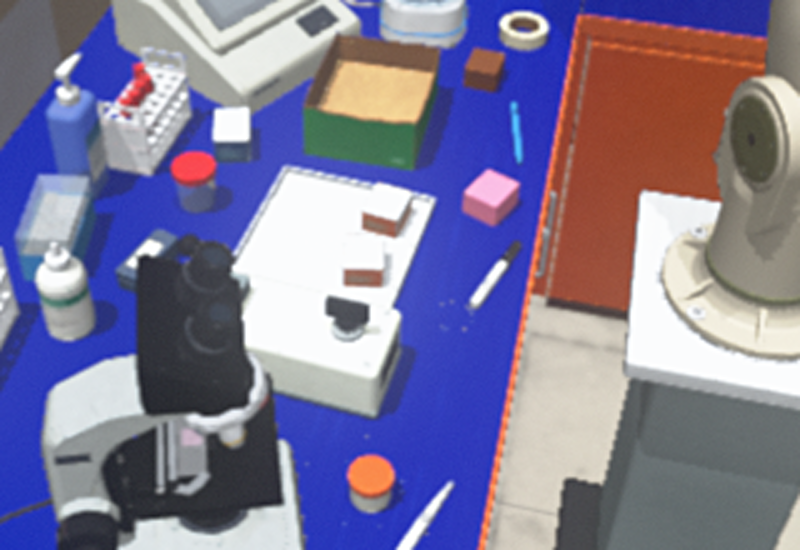

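The top view shows two white kits in the tray, at crop (383,345) and (472,348). The lever leans away at (222,172), the wing is at (212,357), and the tote is empty. Next I'll fit the poses from depth.

Run:
```python
from h import *
np.set_printoptions(precision=1,suppress=True)
d=np.load('top_d.npy'); im=cv2.imread('pics/top0.png')
full=cloud('top',d,np.ones_like(d,bool)).reshape(-1,3); rr,cc=np.nonzero(d>0)
X=np.full(d.shape+(3,),np.nan);X[rr,cc]=full
def fit(name,P):
    P=P[:,:2]; r=cv2.minAreaRect(P.astype(np.float32)); print(name,len(P),np.array(r[0]),np.array(r[1]),round(r[2],1),'mean',P.mean(0))
def crop(x0,x1,y0,y1,lo,hi):
    m=np.zeros(d.shape,bool); m[100+int(y0/2.5):100+int(y1/2.5),100+int(x0/2.5):100+int(x1/2.5)]=1
    return X[m&(X[...,2]>lo)&(X[...,2]<hi)]
fit('head',crop(160,300,160,420,70,90))
fit('kitA',crop(340,420,310,380,30,46)); fit('kitB',crop(430,510,310,385,30,46))
P=crop(340,420,310,380,30,46);print(P[:,2].mean())
fit('wing',crop(190,240,325,390,120,140)); fit('ball',crop(200,245,150,190,150,190)); P=crop(200,245,150,190,150,190);print(P.mean(0))
fit('rim',crop(550,770,195,370,72,95)); P=crop(550,770,195,370,25,45);fit('floor',P);print(P[:,2].mean())
def px(l,z): return at_z('top',np.array(l)/2.5+100,z)
print('head',px([(192,170),(291,173),(272,410),(170,403)],80))
t=px([(331,201),(526,210),(518,399),(317,388)],12);print('tray',t,t.mean(0))
print('rimpx',px([(571,209),(748,209),(757,354),(572,360)],84).mean(0), px([(571,209),(748,209),(757,354),(572,360)],84))
print('kit px',px([(383,345),(472,348)],38))
```

```text
head 2876 [542.6 260.4] [105.7 258.3] 86.3 mean [526.3 260. ]
kitA 403 [482.8  96.9] [51.5 60.8] 10.9 mean [482.2  96.9]
kitB 397 [475.9  -3.3] [61.5 50.9] 82.4 mean [475.7  -3.3]
37.97914871662354
wing 96 [462.  266.3] [12.1 48.6] 86.9 mean [462.4 265.7]
ball 82 [646.1 253.2] [23.8 23.8] 27.9 mean [645.3 252.5]
[645.3 252.5 165.4]
rim 425 [ 543.3 -212.5] [167.8 199.8] 0.6 mean [ 558.5 -217. ]
floor 3678 [ 558.8 -233.9] [189.1 240.6] 0.9 mean [ 546.3 -217.7]
36.30102041086303
head [[671.  302.1  80. ]
 [667.1 193.2  80. ]
 [408.4 209.4  80. ]
 [416.3 317.8  80. ]]
tray [[651.7 155.   12. ]
 [640.4 -72.   12. ]
 [421.1 -58.4  12. ]
 [435.2 168.8  12. ]] [537.1  48.3  12. ]
rimpx [ 543.  -212.3   84. ] [[ 624.8 -114.    84. ]
 [ 624.7 -311.8   84. ]
 [ 463.6 -312.9   84. ]
 [ 459.  -110.6   84. ]]
kit px [[481.   93.4  38. ]
 [477.   -5.7  38. ]]
```

```bash
cat > st.py <<'E'
from h import *
np.set_printoptions(precision=3,suppress=True)
s=ctrl.observe();T=tool();print('t',s['t'],s['position'],'xaxis yaw deg',np.degrees(np.arctan2(T[1,0],T[0,0])),'tilt',T[:3,2],'q',s['joint_positions'],'grip',s['grip_width']*85.4)
E
python3 st.py
```

```text
t 1.0 [ 241.56  -576.392  239.283] xaxis yaw deg 22.73837600387492 tilt [ 0.  0. -1.] q [ 1.111  0.383  0.016  1.37  -0.006  1.388 -0.046] grip 85.26662787233667
```

play_rows(
  jaw=[0,0,0,0,0,0,0,0,0,0],
  dp=[
    [0.08,0.14,0],
    [0.16,0.28,0],
    [0.24,0.42,0],
    [0.32,0.56,0],
    [0.4,0.7,0],
    [0.48,0.84,0],
    [0.54,0.98,0],
    [0.54,1,0],
    [0.54,1,0],
    [0.54,1,0],
  ],
  rotation=[
    [0,0,0],
    [0,0,0],
    [0,0,0],
    [0,0,0],
    [0,0,0],
    [0,0,0],
    [0,0,0],
    [0,0,0],
    [0,0,0],
    [0,0,0],
  ],
)

```text
t: 1.83
position: [376.4, -326.8, 239.6]
eef_rot: [0.0, 0.98, 0.197, -0.0]
wrist_force: [-0.9, -0.9, -0.6]
grip_width: 0.005
gripper_force: 0.0
```

```bash
python3 st.py
```

```text
t 1.8333 [ 376.373 -326.846  239.552] xaxis yaw deg 22.761799421057102 tilt [ 0.    -0.001 -1.   ] q [ 0.796  0.117 -0.158  1.703  0.02   1.322 -0.54 ] grip 0.44155990967833514
```

play_rows(
  jaw=[0,0,0,0,0,0,0,0],
  dp=[
    [0.08,0.14,0],
    [0.16,0.28,0],
    [0.24,0.42,0],
    [0.32,0.56,0],
    [0.4,0.7,0],
    [0.46,0.84,0],
    [0.52,0.96,0],
    [0.54,1,0],
  ],
  rotation=[
    [0,0,-0.15],
    [0,0,-0.3],
    [0,0,-0.45],
    [0,0,-0.59],
    [0,0,-0.59],
    [0,0,-0.59],
    [0,0,-0.59],
    [0,0,-0.59],
  ],
)

```text
t: 2.5
position: [513.5, -71.9, 239.3]
eef_rot: [-0.001, 1.0, -0.031, 0.001]
wrist_force: [-0.1, 0.3, 1.0]
grip_width: 0.0
gripper_force: 0.0
```

play_rows(
  jaw=[0,0,0,0,0,0,0,0],
  dp=[
    [0.08,0.14,0],
    [0.16,0.28,0],
    [0.24,0.42,0],
    [0.32,0.56,0],
    [0.4,0.7,0],
    [0.46,0.84,0],
    [0.52,0.96,0],
    [0.54,1,0],
  ],
  rotation=[
    [0,0,0],
    [0,0,0],
    [0,0,0],
    [0,0,0],
    [0,0,0],
    [0,0,0],
    [0,0,0],
    [0,0,0],
  ],
)

```text
t: 3.17
position: [647.7, 177.1, 237.6]
eef_rot: [-0.001, 0.999, -0.032, -0.001]
wrist_force: [-0.3, 0.7, 0.6]
grip_width: -0.004
gripper_force: 0.0
```

play_rows(
  jaw=[0,0,0,0,0,0,0,0],
  dp=[
    [0.1,0.1,0],
    [0.18,0.2,0],
    [0.2,0.32,0],
    [0.2,0.32,-0.1],
    [0.2,0.32,-0.2],
    [0.2,0.32,-0.3],
    [0.2,0.32,-0.38],
    [0.2,0.32,-0.38],
  ],
  rotation=[
    [0,0,0],
    [0,0,0],
    [0,0,0],
    [0,0,0],
    [0,0,0],
    [0,0,0],
    [0,0,0],
    [0,0,0],
  ],
)

```text
t: 3.83
position: [695.7, 249.2, 137.5]
eef_rot: [0.003, 0.999, -0.035, -0.004]
wrist_force: [0.0, -1.0, -1.3]
grip_width: -0.001
gripper_force: 0.0
```

```bash
python3 st.py
```

```text
t 3.8333 [695.665 249.203 137.53 ] xaxis yaw deg -3.986300481843831 tilt [-0.008 -0.005 -1.   ] q [-0.15   0.741 -0.44   1.097  0.299  1.372 -2.188] grip -0.06262415738262495
```

play_rows(
  jaw=[0,0,0,0,0,0,0,0,0,0,0],
  dp=[
    [-0.04,0.0,0],
    [-0.08,0.01,0],
    [-0.12,0.01,0],
    [-0.16,0.02,0],
    [-0.19,0.02,0],
    [-0.22,0.02,0],
    [-0.25,0.03,0],
    [-0.27,0.03,0],
    [-0.29,0.03,0],
    [-0.3,0.03,0],
    [-0.3,0.03,0],
  ],
  rotation=[
    [0,0,0],
    [0,0,0],
    [0,0,0],
    [0,0,0],
    [0,0,0],
    [0,0,0],
    [0,0,0],
    [0,0,0],
    [0,0,0],
    [0,0,0],
    [0,0,0],
  ],
)

```text
t: 4.75
position: [621.0, 261.2, 144.2]
eef_rot: [0.0, 0.999, -0.033, -0.0]
wrist_force: [-0.6, -0.7, 0.1]
grip_width: -0.002
gripper_force: 0.1
```

```bash
python3 st.py
python3 - <<'E'
from h import *
im,d=grab_frame('top'); save('t1',cv2.resize(im[120:280,150:390],(720,480)))
for x in spot_point('run_lever_tip','top')[:2]: print(x, at_depth('top',x['xy'],d))
E
```

```text
t 4.75 [621.02  261.246 144.235] xaxis yaw deg -3.7814582316423766 tilt [-0. -0. -1.] q [-0.135  0.591 -0.476  1.332  0.269  1.283 -2.255] grip -0.20500330988027446
```

View pics/t1.png

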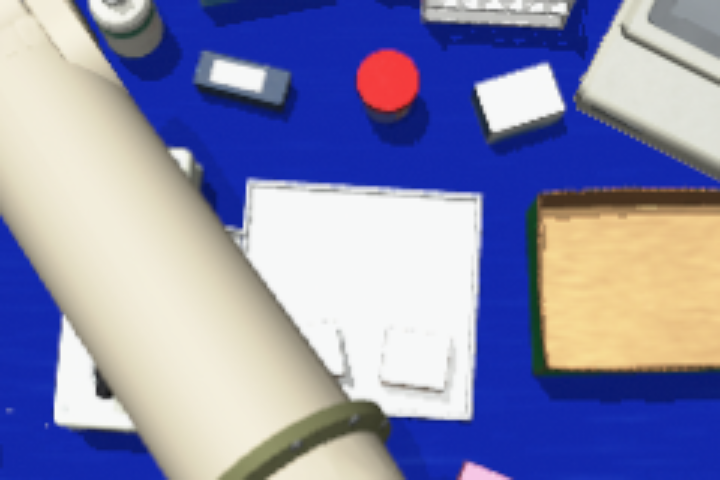

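The arm hides the lever, so I'll push on until the force shows the stop.

play_rows(
  jaw=[0,0,0,0,0,0],
  dp=[
    [-0.01,0.0,0],
    [-0.02,0,0],
    [-0.03,0,0],
    [-0.04,0,0],
    [-0.04,0,0],
    [-0.04,0,0],
  ],
  rotation=[
    [0,0,0],
    [0,0,0],
    [0,0,0],
    [0,0,0],
    [0,0,0],
    [0,0,0],
  ],
)

```text
t: 5.35
position: [617.6, 260.7, 145.8]
eef_rot: [-0.002, 0.999, -0.035, 0.006]
wrist_force: [24.3, 6.0, -7.6]
grip_width: -0.0
gripper_force: 12.1
```

play_rows(
  jaw=[0,0,0,0,0,40,80,80,80,80,80,80],
  dp=[
    [0.08,0,0],
    [0.16,0,0],
    [0.16,0,0.15],
    [0.16,0,0.3],
    [0.04,-0.1,0.36],
    [-0.08,-0.22,0.36],
    [-0.2,-0.34,0.36],
    [-0.3,-0.46,0.3],
    [-0.42,-0.56,0.24],
    [-0.51,-0.64,0.16],
    [-0.51,-0.66,0.16],
    [-0.51,-0.66,0.16],
  ],
  rotation=[
    [0,0,0],
    [0,0,0],
    [0,0,0],
    [0,0,0],
    [0,0,0.1],
    [0,0,0.2],
    [0,0,0.33],
    [0,0,0.33],
    [0,0,0.33],
    [0,0,0.33],
    [0,0,0.33],
    [0,0,0.33],
  ],
)

```text
t: 6.35
position: [481.8, 93.3, 182.9]
eef_rot: [0.001, 0.996, 0.095, -0.002]
wrist_force: [0.6, -0.1, 1.2]
grip_width: 0.934
gripper_force: 0.0
```

```bash
cat > look.py <<'E'
from h import *
import sys
np.set_printoptions(precision=1,suppress=True)
def kits(name):
    T=tool(); im,d=grab_frame(name); X=np.full(d.shape+(3,),np.nan); r,c=np.nonzero(d>0); X[r,c]=cloud(name,d,d>0,T)
    hsv=cv2.cvtColor(im,cv2.COLOR_RGB2HSV)
    m=((X[...,2]>31)&(X[...,2]<45)&(X[...,1]>-62)&(X[...,1]<165)&(X[...,0]>425)&(X[...,0]<650)&(hsv[...,1]<110)&(hsv[...,2]>110)).astype(np.uint8)
    n,l,s,_=cv2.connectedComponentsWithStats(m)
    for i in range(1,n):
        if s[i,4]>60:
            P=X[l==i]; q=cv2.minAreaRect(P[:,:2].astype(np.float32)); print('kit',np.array(q[0]),np.array(q[1]),round(q[2],1),'z',P[:,2].mean(),s[i,4])
    return im,d,T
if __name__=='__main__':
    exec(open('st.py').read()); im,d,T=kits(sys.argv[1])
    if len(sys.argv)>2: save(sys.argv[2],im)
    if sys.argv[1]=='wrist':
        for x in spot_point('kit1_mid','wrist')[:4]: print(x['score'],np.array(x['xy']),at_z('wrist',x['xy'],20,T))
E
python3 look.py wrist w1
```

```text
t 6.35 [481.832  93.319 182.852] xaxis yaw deg 10.84890673873379 tilt [-0.003 -0.002 -1.   ] q [ 0.23   0.174 -0.54   1.789  0.097  1.209 -1.72 ] grip 79.78921237982382
kit [484.781  93.809] [51.567 61.682] 10.4 z 38.81179089800071 4153
kit [477.693  -6.941] [62.378 51.335] 82.5 z 38.90053128714952 3651
0.58 [389.8 217.7] [[481.282  -6.782  20.   ]]
```

View pics/w1.png

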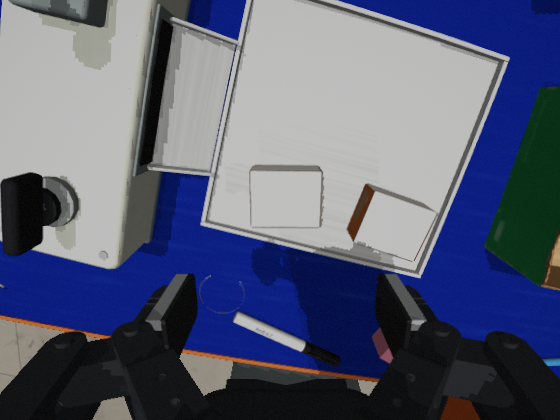

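The wrist view shows two kits, at (286,197) and (397,222), lying flat in the tray, with an empty chute. I'll grasp A.

play_rows(
  jaw=[80,80,80,80,80,80,80,80,80,50,50,50,50,50,50],
  dp=[
    [0.007,0.01,-0.12],
    [0.007,0.01,-0.25],
    [0.007,0.01,-0.37],
    [0.007,0.01,-0.48],
    [0.007,0.01,-0.56],
    [0.007,0.01,-0.62],
    [0.007,0.01,-0.66],
    [0.007,0.01,-0.66],
    [0.007,0.01,-0.66],
    [0.007,0.01,-0.66],
    [0.007,0.01,-0.66],
    [0.007,0.01,-0.66],
    [0.007,0.01,-0.66],
    [0.007,0.01,-0.66],
    [0.007,0.01,-0.66],
  ],
  rotation=[
    [0,0,0],
    [0,0,0],
    [0,0,0],
    [0,0,0],
    [0,0,0],
    [0,0,0],
    [0,0,0],
    [0,0,0],
    [0,0,0],
    [0,0,0],
    [0,0,0],
    [0,0,0],
    [0,0,0],
    [0,0,0],
    [0,0,0],
  ],
  squeeze=25,
)

```text
t: 7.7
position: [487.2, 99.0, 20.7]
eef_rot: [-0.0, 0.995, 0.096, 0.002]
wrist_force: [0.8, 0.6, 6.2]
grip_width: 0.703
gripper_force: 28.0
```

play_rows(
  jaw=[50,50,50,50,50,50,50,50,50,50,50],
  dp=[
    [0,0,0.1],
    [0,0,0.25],
    [0,0,0.4],
    [0,0,0.55],
    [0.05,-0.15,0.6],
    [0.1,-0.3,0.6],
    [0.15,-0.45,0.6],
    [0.2,-0.6,0.6],
    [0.25,-0.75,0.6],
    [0.3,-0.9,0.6],
    [0.36,-1,0.6],
  ],
  rotation=[
    [0,0,0],
    [0,0,0],
    [0,0,0],
    [0,0,0],
    [0,0,0],
    [0,0,-0.05],
    [0,0,-0.1],
    [0,0,-0.15],
    [0,0,-0.2],
    [0,0,-0.24],
    [0,0,-0.24],
  ],
)

```text
t: 8.62
position: [575.2, -156.7, 169.6]
eef_rot: [0.001, 1.0, -0.001, -0.0]
wrist_force: [0.7, -0.1, 0.0]
grip_width: 0.703
gripper_force: 27.7
```

play_rows(
  jaw=[50,50,50,50,50,50,50,50,50,50],
  dp=[
    [0,-0.12,0],
    [0,-0.23,0],
    [0,-0.23,0],
    [0,-0.23,-0.1],
    [0,-0.23,-0.2],
    [0,-0.23,-0.3],
    [0,-0.23,-0.38],
    [0,-0.23,-0.42],
    [0,-0.23,-0.45],
    [0,-0.23,-0.45],
  ],
  rotation=[
    [0,0,0],
    [0,0,0],
    [0,0,0],
    [0,0,0],
    [0,0,0],
    [0,0,0],
    [0,0,0],
    [0,0,0],
    [0,0,0],
    [0,0,0],
  ],
)

```text
t: 9.45
position: [575.2, -208.6, 55.8]
eef_rot: [-0.0, 1.0, 0.002, -0.001]
wrist_force: [0.3, 0.5, -1.2]
grip_width: 0.706
gripper_force: 27.7
```

play_rows(
  jaw=[50,50,76,76,76,76,76,76,76,76,76,76,76,76,76],
  dp=[
    [0,0,-0.012],
    [0,0,-0.012],
    [0,0,-0.012],
    [0,0,-0.012],
    [0,0,-0.01],
    [0,0,0.12],
    [0,0,0.27],
    [0,0,0.42],
    [-0.06,0.15,0.46],
    [-0.12,0.3,0.46],
    [-0.18,0.45,0.46],
    [-0.24,0.6,0.46],
    [-0.32,0.75,0.46],
    [-0.39,0.81,0.46],
    [-0.39,0.81,0.46],
  ],
  rotation=[
    [0,0,0],
    [0,0,0],
    [0,0,0],
    [0,0,0],
    [0,0,0],
    [0,0,0],
    [0,0,0],
    [0,0,0],
    [0,0,0],
    [0,0,0],
    [0,0,-0.05],
    [0,0,-0.1],
    [0,0,-0.17],
    [0,0,-0.17],
    [0,0,-0.17],
  ],
)

```text
t: 10.7
position: [475.7, -1.1, 172.5]
eef_rot: [-0.0, 0.998, -0.061, 0.0]
wrist_force: [1.1, 0.2, 0.1]
grip_width: 0.892
gripper_force: 0.0
```

```bash
python3 look.py wrist w2
```

```text
t 10.7 [475.729  -1.094 172.524] xaxis yaw deg -6.975802169927743 tilt [ 0.  0. -1.] q [ 0.35   0.136 -0.448  1.846  0.064  1.173 -1.812] grip 76.20136054941473
kit [478.337  -6.316] [61.817 51.679] 82.1 z 38.771971868188324 4452
0.87 [293.  198.3] [[477.648  -8.034  20.   ]]
```

View pics/w2.png

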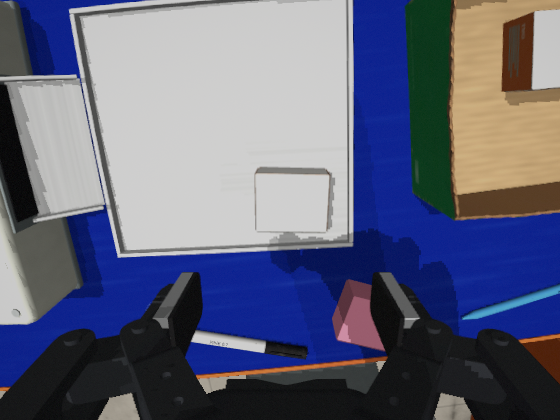

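Kit A sits in the tote (540,50) and kit B is at (293,200) in the tray. I'll grasp B.

play_rows(
  jaw=[76,76,76,76,76,76,76,76,76,50,50,50,50,50,50],
  dp=[
    [0.005,-0.015,-0.12],
    [0.005,-0.015,-0.25],
    [0.005,-0.015,-0.37],
    [0.005,-0.015,-0.46],
    [0.005,-0.015,-0.54],
    [0.005,-0.015,-0.59],
    [0.005,-0.015,-0.61],
    [0.005,-0.015,-0.61],
    [0.005,-0.015,-0.61],
    [0.005,-0.015,-0.61],
    [0.005,-0.015,-0.61],
    [0.005,-0.015,-0.61],
    [0.005,-0.015,-0.61],
    [0.005,-0.015,-0.61],
    [0.005,-0.015,-0.61],
  ],
  rotation=[
    [0,0,0],
    [0,0,0],
    [0,0,0],
    [0,0,0],
    [0,0,0],
    [0,0,0],
    [0,0,0],
    [0,0,0],
    [0,0,0],
    [0,0,0],
    [0,0,0],
    [0,0,0],
    [0,0,0],
    [0,0,0],
    [0,0,0],
  ],
)

```text
t: 12.05
position: [480.7, -10.3, 20.5]
eef_rot: [0.0, 0.998, -0.065, 0.001]
wrist_force: [0.1, -0.5, 6.4]
grip_width: 0.705
gripper_force: 28.2
```

play_rows(
  jaw=[50,50,50,50,50,50,50,50,50,50,50,50,50],
  dp=[
    [0,0,0.1],
    [0,0,0.25],
    [0,0,0.4],
    [0,0,0.55],
    [0.02,-0.15,0.6],
    [0.04,-0.3,0.6],
    [0.08,-0.45,0.6],
    [0.12,-0.6,0.6],
    [0.13,-0.75,0.6],
    [0.13,-0.83,0.6],
    [0.13,-0.83,0.5],
    [0.13,-0.83,0.4],
    [0.13,-0.83,0.3],
  ],
  rotation=[
    [0,0,0],
    [0,0,0],
    [0,0,0],
    [0,0,0],
    [0,0,0],
    [0,0,0.05],
    [0,0,0.1],
    [0,0,0.16],
    [0,0,0.16],
    [0,0,0.16],
    [0,0,0.16],
    [0,0,0.16],
    [0,0,0.16],
  ],
)

```text
t: 13.13
position: [512.1, -218.4, 93.8]
eef_rot: [0.0, 1.0, -0.002, 0.001]
wrist_force: [-0.2, -0.4, -0.8]
grip_width: 0.701
gripper_force: 27.8
```

play_rows(
  jaw=[50,50,50,50,76,76,76,76,76,76,76,76,76,76,76,76,76],
  dp=[
    [-0.015,0,-0.1],
    [-0.015,0,-0.15],
    [-0.015,0,-0.16],
    [-0.015,0,-0.16],
    [-0.015,0,-0.16],
    [-0.015,0,-0.16],
    [-0.015,0,-0.16],
    [-0.015,0,0],
    [-0.015,0,0.15],
    [-0.015,0,0.3],
    [-0.03,0.15,0.45],
    [-0.05,0.3,0.48],
    [-0.07,0.45,0.48],
    [-0.1,0.6,0.48],
    [-0.13,0.75,0.48],
    [-0.16,0.9,0.48],
    [-0.18,1,0.48],
  ],
  rotation=[
    [0,0,0],
    [0,0,0],
    [0,0,0],
    [0,0,0],
    [0,0,0],
    [0,0,0],
    [0,0,0],
    [0,0,0],
    [0,0,0],
    [0,0,0],
    [0,0,0.1],
    [0,0,0.25],
    [0,0,0.4],
    [0,0,0.55],
    [0,0,0.7],
    [0,0,0.85],
    [0,0,1],
  ],
)

```text
t: 14.55
position: [466.1, 36.4, 215.1]
eef_rot: [0.0, 0.923, 0.385, 0.001]
wrist_force: [0.1, -0.1, -0.6]
grip_width: 0.891
gripper_force: 0.0
```

```bash
python3 st.py
python3 - <<'E'
from h import *
im,d=grab_frame('top'); save('t2',cv2.resize(im[120:280,170:410],(720,480)))
E
```

```text
t 14.55 [466.114  36.37  215.076] xaxis yaw deg 45.329286858180126 tilt [ 0.001  0.    -1.   ] q [ 0.399  0.091 -0.575  1.8    0.052  1.264 -0.968] grip 76.09985509790596
```

View pics/t2.png

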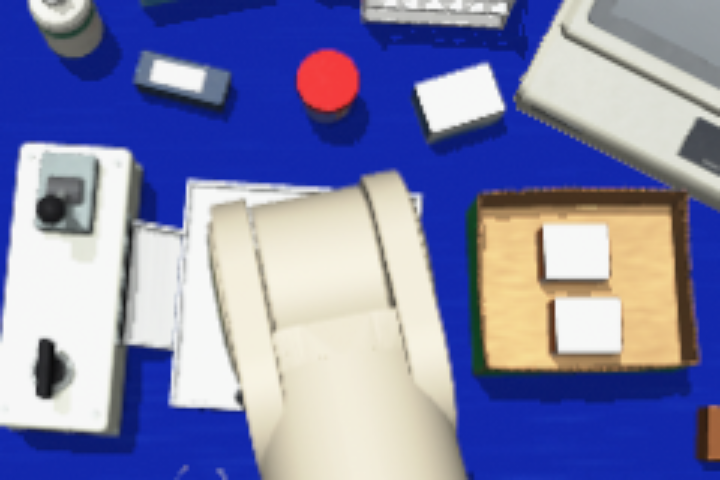

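Both kits are in the tote at (575,252) and (588,327), and the lever is at stop at (50,208). Moving to the wing and turning the tool to yaw 176°.

play_rows(
  jaw=[50,50,50,50,50,50,50,50],
  dp=[
    [0,0.13,0],
    [0,0.26,0],
    [0,0.4,0],
    [0,0.54,0],
    [0,0.68,0],
    [-0.01,0.82,0],
    [-0.014,0.917,0],
    [-0.014,0.917,0],
  ],
  rotation=[
    [0,0,0.15],
    [0,0,0.3],
    [0,0,0.45],
    [0,0,0.6],
    [0,0,0.75],
    [0,0,0.9],
    [0,0,1],
    [0,0,1],
  ],
)

```text
t: 15.27
position: [461.7, 267.6, 214.9]
eef_rot: [-0.001, 0.704, 0.71, 0.001]
wrist_force: [-1.5, 0.3, -0.5]
grip_width: 0.585
gripper_force: 0.0
```

play_rows(
  jaw=[50,50,50,50,50,50,50],
  dp=[
    [0,0,0],
    [0,0,0],
    [0,0,0],
    [0,0,0],
    [0,0,0],
    [0,0,0],
    [0,0,0],
  ],
  rotation=[
    [0,0,0.15],
    [0,0,0.3],
    [0,0,0.45],
    [0,0,0.6],
    [0,0,0.75],
    [0,0,0.9],
    [0,0,1],
  ],
)

```text
t: 15.85
position: [464.0, 260.9, 214.5]
eef_rot: [0.0, 0.382, 0.924, -0.0]
wrist_force: [-0.0, -0.2, 0.3]
grip_width: 0.588
gripper_force: 0.0
```

play_rows(
  jaw=[50,50,50,50,50,50,50,50],
  dp=[
    [0,0,0],
    [0,0,0],
    [0,0,0],
    [0,0,0],
    [0,0,0],
    [0,0,0],
    [0,0,0],
    [0,0,0],
  ],
  rotation=[
    [0,0,0.15],
    [0,0,0.3],
    [0,0,0.45],
    [0,0,0.6],
    [0,0,0.75],
    [0,0,0.9],
    [0,0,0.91],
    [0,0,0.91],
  ],
)

```text
t: 16.52
position: [463.9, 261.1, 214.4]
eef_rot: [0.0, 0.039, 0.999, -0.0]
wrist_force: [-0.1, -0.1, -0.2]
grip_width: 0.584
gripper_force: 0.0
```

```bash
python3 st.py
cat > wing.py <<'E'
from h import *
import sys
np.set_printoptions(precision=1,suppress=True)
T=tool(); im,d=grab_frame('wrist'); X=np.full(d.shape+(3,),np.nan); X[d>0]=cloud('wrist',d,d>0,T)
m=(X[...,2]>118)&(X[...,2]<136)&(np.hypot(X[...,0]-462.5,X[...,1]-265.7)<45)
P=X[m]; q=cv2.minAreaRect(P[:,:2].astype(np.float32)); print('wing',q,P.mean(0),len(P))
save(sys.argv[1],im)
E
python3 wing.py w3
```

```text
t 16.5167 [463.921 261.09  214.353] xaxis yaw deg 175.49367618525864 tilt [ 0. -0. -1.] q [ 0.279  0.373 -1.068  1.63   0.334  1.339  0.654] grip 49.842543099885106
wing ((462.8307800292969, 264.993408203125), (11.998237609863281, 51.42850112915039), 88.36003875732422) [460.9 265.1 127.9] 1195
```

View pics/w3.png

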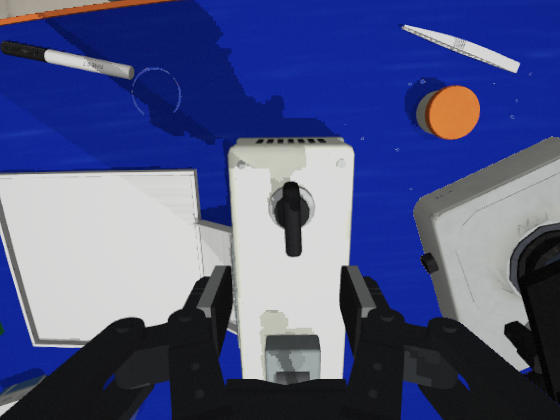

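The wing, at (292,215), lies along the machine's x axis and must turn about 272° clockwise. Descending to grip.

play_rows(
  jaw=[50,50,50,50,50,50,50,0,0,0,0,0,0,0,0],
  dp=[
    [-0.004,0.014,-0.1],
    [-0.004,0.014,-0.2],
    [-0.004,0.014,-0.3],
    [-0.004,0.014,-0.37],
    [-0.004,0.014,-0.41],
    [-0.004,0.014,-0.418],
    [-0.004,0.014,-0.418],
    [-0.004,0.014,-0.418],
    [-0.004,0.014,-0.418],
    [-0.004,0.014,-0.418],
    [-0.004,0.014,-0.418],
    [-0.004,0.014,-0.418],
    [-0.004,0.014,-0.418],
    [-0.004,0.014,-0.418],
    [-0.004,0.014,-0.418],
  ],
  rotation=[
    [0,0,0.03],
    [0,0,0.03],
    [0,0,0.03],
    [0,0,0.03],
    [0,0,0.03],
    [0,0,0.03],
    [0,0,0.03],
    [0,0,0.03],
    [0,0,0.03],
    [0,0,0.03],
    [0,0,0.03],
    [0,0,0.03],
    [0,0,0.03],
    [0,0,0.03],
    [0,0,0.03],
  ],
  squeeze=30,
)

```text
t: 17.82
position: [463.2, 265.6, 110.9]
eef_rot: [0.001, 0.025, 1.0, 0.0]
wrist_force: [-1.4, -0.6, 7.4]
grip_width: 0.133
gripper_force: 34.6
```

```bash
python3 st.py; python3 -c "
from h import *; s=ctrl.observe(); print(s['wrist_force'],s['moment'])"
```

```text
t 17.8167 [463.158 265.612 110.912] xaxis yaw deg 177.07813568159344 tilt [ 0.002  0.001 -1.   ] q [ 0.214  0.48  -1.007  1.759  0.443  1.148  0.591] grip 11.3467065828852
[-1.40104474 -0.55000917  7.35217509] [-0.09042857  0.13584466 -0.00778322]
```

play_rows(
  jaw=[0,0,0,0,0,0,0,0,0],
  dp=[
    [0,0,0],
    [0,0,0],
    [0,0,0],
    [0,0,0],
    [0,0,0],
    [0,0,0],
    [0,0,0],
    [0,0,0],
    [0,0,0],
  ],
  rotation=[
    [0,0,-0.12],
    [0,0,-0.24],
    [0,0,-0.36],
    [0,0,-0.48],
    [0,0,-0.6],
    [0,0,-0.72],
    [0,0,-0.84],
    [0,0,-0.96],
    [0,0,-1],
  ],
)

```text
t: 18.57
position: [463.2, 265.8, 110.9]
eef_rot: [0.001, 0.409, 0.913, 0.001]
wrist_force: [0.2, 0.4, 5.0]
grip_width: 0.131
gripper_force: 34.5
```

```bash
python3 st.py; python3 -c "
from h import *; s=ctrl.observe(); print(s['wrist_force'],s['moment'])"
```

```text
t 18.5667 [463.216 265.772 110.911] xaxis yaw deg 131.77801675321643 tilt [ 0.002  0.001 -1.   ] q [ 0.102  0.416 -0.843  1.763  0.343  1.115 -0.124] grip 11.214117062508612
[0.19431343 0.43988811 5.02338881] [0.02596635 0.01493351 0.07680167]
```

Following nicely. I'll continue clockwise.

play_rows(
  jaw=[0,0,0,0,0,0,0,0,0],
  dp=[
    [0,0,0],
    [0,0,0],
    [0,0,0],
    [0,0,0],
    [0,0,0],
    [0,0,0],
    [0,0,0],
    [0,0,0],
    [0,0,0],
  ],
  rotation=[
    [0,0,-0.12],
    [0,0,-0.24],
    [0,0,-0.36],
    [0,0,-0.48],
    [0,0,-0.6],
    [0,0,-0.72],
    [0,0,-0.84],
    [0,0,-0.96],
    [0,0,-1],
  ],
)

```text
t: 19.32
position: [463.3, 265.8, 110.9]
eef_rot: [0.0, 0.727, 0.687, 0.001]
wrist_force: [2.2, 1.3, 4.9]
grip_width: 0.135
gripper_force: 34.4
```

play_rows(
  jaw=[0,0,0,0,0,0,0,0,0],
  dp=[
    [0,0,0],
    [0,0,0],
    [0,0,0],
    [0,0,0],
    [0,0,0],
    [0,0,0],
    [0,0,0],
    [0,0,0],
    [0,0,0],
  ],
  rotation=[
    [0,0,-0.12],
    [0,0,-0.24],
    [0,0,-0.36],
    [0,0,-0.48],
    [0,0,-0.6],
    [0,0,-0.72],
    [0,0,-0.84],
    [0,0,-0.96],
    [0,0,-1],
  ],
)

```text
t: 20.07
position: [463.5, 265.8, 110.9]
eef_rot: [-0.0, 0.934, 0.356, 0.001]
wrist_force: [2.2, 0.5, 3.6]
grip_width: 0.132
gripper_force: 34.3
```

play_rows(
  jaw=[0,0,0,0,0,0,0,0,0,0],
  dp=[
    [0,0,0],
    [0,0,0],
    [0,0,0],
    [0,0,0],
    [0,0,0],
    [0,0,0],
    [0,0,0],
    [0,0,0],
    [0,0,0],
    [0,0,0],
  ],
  rotation=[
    [0,0,-0.12],
    [0,0,-0.24],
    [0,0,-0.36],
    [0,0,-0.48],
    [0,0,-0.6],
    [0,0,-0.72],
    [0,0,-0.84],
    [0,0,-0.96],
    [0,0,-1],
    [0,0,-1],
  ],
)

```text
t: 20.9
position: [463.5, 265.6, 110.9]
eef_rot: [-0.001, 1.0, -0.026, 0.001]
wrist_force: [1.9, 0.0, 5.6]
grip_width: 0.137
gripper_force: 34.4
```

```bash
python3 st.py; python3 -c "
from h import *; s=ctrl.observe(); print(s['wrist_force'],s['moment'])"
```

```text
t 20.9 [463.518 265.604 110.869] xaxis yaw deg -3.007820464632239 tilt [ 0.002  0.001 -1.   ] q [-0.225  0.322 -0.424  1.777  0.15   1.071 -2.325] grip 11.709967134905751
[1.91872326 0.03821912 5.58316122] [ 0.03097949 -0.27808502 -0.07099707]
```

play_rows(
  jaw=[50,50,50,50,50,50,50,50,50,50,50,50,50],
  dp=[
    [0,0,0],
    [0,0,0],
    [0,0,0],
    [0,0,0.1],
    [0,0,0.2],
    [0,0,0.24],
    [0,0,0.24],
    [0,0,0.24],
    [0,0,0.24],
    [0,0,0.24],
    [0,0,0.24],
    [0,0,0.24],
    [0,0,0.24],
  ],
  rotation=[
    [0,0,0],
    [0,0,0],
    [0,0,0],
    [0,0,0],
    [0,0,0],
    [0,0,0.15],
    [0,0,0.3],
    [0,0,0.45],
    [0,0,0.6],
    [0,0,0.75],
    [0,0,0.9],
    [0,0,1],
    [0,0,1],
  ],
)

```text
t: 21.98
position: [462.3, 264.9, 169.4]
eef_rot: [-0.0, 0.933, 0.361, -0.0]
wrist_force: [-0.5, -0.2, -0.0]
grip_width: 0.583
gripper_force: 0.0
```

play_rows(
  jaw=[50,50,50,50,50,50,50],
  dp=[
    [0,0,0],
    [0,0,0],
    [0,0,0],
    [0,0,0],
    [0,0,0],
    [0,0,0],
    [0,0,0],
  ],
  rotation=[
    [0,0,0.15],
    [0,0,0.3],
    [0,0,0.45],
    [0,0,0.6],
    [0,0,0.75],
    [0,0,0.9],
    [0,0,1],
  ],
)

```text
t: 22.57
position: [462.3, 265.0, 169.5]
eef_rot: [-0.0, 0.724, 0.69, -0.0]
wrist_force: [-0.6, -0.4, 1.0]
grip_width: 0.582
gripper_force: 0.0
```

play_rows(
  jaw=[50,50,50,50,50,50,50],
  dp=[
    [0,0,0],
    [0,0,0],
    [0,0,0],
    [0,0,0],
    [0,0,0],
    [0,0,0],
    [0,0,0],
  ],
  rotation=[
    [0,0,0.15],
    [0,0,0.3],
    [0,0,0.45],
    [0,0,0.6],
    [0,0,0.75],
    [0,0,0.9],
    [0,0,1],
  ],
)

```text
t: 23.15
position: [462.4, 264.9, 169.5]
eef_rot: [-0.0, 0.404, 0.915, -0.0]
wrist_force: [0.2, 0.1, -0.2]
grip_width: 0.585
gripper_force: 0.0
```

play_rows(
  jaw=[50,50,50,50,50,50,50,50,50],
  dp=[
    [0,0,0],
    [0,0,0],
    [0,0,0],
    [0,0,0],
    [0,0,0],
    [0,0,0],
    [0,0,0],
    [0,0,0],
    [0,0,0],
  ],
  rotation=[
    [0,0,0.15],
    [0,0,0.3],
    [0,0,0.45],
    [0,0,0.6],
    [0,0,0.75],
    [0,0,0.9],
    [0,0,1],
    [0,0,1],
    [0,0,1],
  ],
)

```text
t: 23.9
position: [462.4, 265.0, 169.5]
eef_rot: [-0.0, 0.028, 1.0, -0.0]
wrist_force: [-0.0, -0.2, -0.1]
grip_width: 0.585
gripper_force: 0.0
```

```bash
python3 st.py; python3 wing.py w4
```

```text
t 23.9 [462.44 264.95 169.53] xaxis yaw deg 176.82640158553488 tilt [-0.001 -0.    -1.   ] q [ 0.168  0.368 -0.922  1.693  0.308  1.235  0.69 ] grip 49.95081439403327
wing ((462.89190673828125, 265.04254150390625), (12.04168701171875, 51.55318069458008), 87.27164459228516) [460.3 265.2 127.9] 1754
```

play_rows(
  jaw=[50,50,50,50,50,0,0,0,0,0,0,0],
  dp=[
    [0,0,-0.1],
    [0,0,-0.18],
    [0,0,-0.22],
    [0,0,-0.235],
    [0,0,-0.235],
    [0,0,-0.235],
    [0,0,-0.235],
    [0,0,-0.235],
    [0,0,-0.235],
    [0,0,-0.235],
    [0,0,-0.235],
    [0,0,-0.235],
  ],
  rotation=[
    [0,0,0],
    [0,0,0],
    [0,0,0],
    [0,0,0],
    [0,0,0],
    [0,0,0],
    [0,0,0],
    [0,0,0],
    [0,0,0],
    [0,0,0],
    [0,0,0],
    [0,0,0],
  ],
)

```text
t: 24.95
position: [463.1, 265.6, 112.1]
eef_rot: [0.001, 0.025, 1.0, 0.0]
wrist_force: [-0.5, -0.7, 6.1]
grip_width: 0.135
gripper_force: 34.5
```

play_rows(
  jaw=[0,0,0,0,0,0,0,0,0],
  dp=[
    [0,0,0],
    [0,0,0],
    [0,0,0],
    [0,0,0],
    [0,0,0],
    [0,0,0],
    [0,0,0],
    [0,0,0],
    [0,0,0],
  ],
  rotation=[
    [0,0,-0.12],
    [0,0,-0.24],
    [0,0,-0.36],
    [0,0,-0.48],
    [0,0,-0.6],
    [0,0,-0.72],
    [0,0,-0.84],
    [0,0,-0.96],
    [0,0,-1],
  ],
)

```text
t: 25.7
position: [463.2, 265.8, 112.1]
eef_rot: [0.001, 0.409, 0.913, 0.001]
wrist_force: [-0.1, 0.0, 4.5]
grip_width: 0.13
gripper_force: 34.3
```

play_rows(
  jaw=[0,0,0,0,0,0,0,0,0,0],
  dp=[
    [0,0,0],
    [0,0,0],
    [0,0,0],
    [0,0,0],
    [0,0,0],
    [0,0,0],
    [0,0,0],
    [0,0,0],
    [0,0,0],
    [0,0,0],
  ],
  rotation=[
    [0,0,-0.12],
    [0,0,-0.24],
    [0,0,-0.36],
    [0,0,-0.48],
    [0,0,-0.6],
    [0,0,-0.72],
    [0,0,-0.84],
    [0,0,-0.92],
    [0,0,-0.95],
    [0,0,-0.95],
  ],
)

```text
t: 26.53
position: [463.3, 265.9, 112.1]
eef_rot: [0.0, 0.711, 0.703, 0.001]
wrist_force: [0.0, 1.7, 6.1]
grip_width: 0.128
gripper_force: 34.5
```

```bash
python3 st.py; python3 -c "
from h import *; s=ctrl.observe(); print(s['wrist_force'],s['moment'])"
```

```text
t 26.5333 [463.34  265.866 112.085] xaxis yaw deg 89.33299026510642 tilt [ 0.002  0.001 -1.   ] q [-0.083  0.351 -0.601  1.769  0.221  1.087 -0.77 ] grip 10.956076457214797
[0.0062616  1.70719471 6.10680286] [ 0.25514252 -0.14057663 -0.10470224]
```

play_rows(
  jaw=[0,0,0,0,0,0,0],
  dp=[
    [0,0,0],
    [0,0,0],
    [0,0,0],
    [0,0,0],
    [0,0,0],
    [0,0,0],
    [0,0,0],
  ],
  rotation=[
    [0,0,-0.04],
    [0,0,-0.08],
    [0,0,-0.12],
    [0,0,-0.15],
    [0,0,-0.15],
    [0,0,-0.15],
    [0,0,-0.15],
  ],
)

```text
t: 27.12
position: [463.4, 265.9, 112.1]
eef_rot: [0.0, 0.75, 0.661, 0.001]
wrist_force: [1.3, 0.4, 6.7]
grip_width: 0.132
gripper_force: 47.3
```

```bash
python3 st.py; python3 -c "
from h import *; s=ctrl.observe(); print(s['wrist_force'],s['moment'])"
```

```text
t 27.1167 [463.377 265.89  112.112] xaxis yaw deg 82.80163916323079 tilt [ 0.003  0.001 -1.   ] q [-0.099  0.347 -0.581  1.77   0.213  1.085 -0.878] grip 11.30696149086562
[1.30921421 0.35976848 6.73460952] [ 0.15061877 -0.31208532  1.03291023]
```

The stop was hit (moment 1.0 N m). Hold briefly, then back off to yaw about 176°.

play_rows(
  jaw=[0,0,0,0,0,0,0,0,0,0,0],
  dp=[
    [0,0,0],
    [0,0,0],
    [0,0,0],
    [0,0,0],
    [0,0,0],
    [0,0,0],
    [0,0,0],
    [0,0,0],
    [0,0,0],
    [0,0,0],
    [0,0,0],
  ],
  rotation=[
    [0,0,0],
    [0,0,0],
    [0,0,0.12],
    [0,0,0.24],
    [0,0,0.36],
    [0,0,0.48],
    [0,0,0.6],
    [0,0,0.72],
    [0,0,0.84],
    [0,0,0.96],
    [0,0,1],
  ],
)

```text
t: 28.03
position: [463.2, 265.8, 112.1]
eef_rot: [0.0, 0.438, 0.899, 0.001]
wrist_force: [-0.2, 1.4, 7.6]
grip_width: 0.132
gripper_force: 34.7
```

play_rows(
  jaw=[0,0,0,0,0,0,0,0,0,0],
  dp=[
    [0,0,0],
    [0,0,0],
    [0,0,0],
    [0,0,0],
    [0,0,0],
    [0,0,0],
    [0,0,0],
    [0,0,0],
    [0,0,0],
    [0,0,0],
  ],
  rotation=[
    [0,0,0.12],
    [0,0,0.24],
    [0,0,0.36],
    [0,0,0.48],
    [0,0,0.6],
    [0,0,0.72],
    [0,0,0.84],
    [0,0,0.96],
    [0,0,1],
    [0,0,1],
  ],
)

```text
t: 28.87
position: [463.1, 265.6, 112.1]
eef_rot: [0.001, 0.063, 0.998, 0.001]
wrist_force: [-0.2, 0.0, 8.6]
grip_width: 0.135
gripper_force: 34.9
```

play_rows(
  jaw=[0,0,0,0],
  dp=[
    [0,0,0],
    [0,0,0],
    [0,0,0],
    [0,0,0],
  ],
  rotation=[
    [0,0,0.05],
    [0,0,0.08],
    [0,0,0.08],
    [0,0,0.08],
  ],
)

```text
t: 29.2
position: [463.1, 265.6, 112.1]
eef_rot: [0.001, 0.032, 0.999, 0.0]
wrist_force: [-1.3, 0.0, 7.6]
grip_width: 0.133
gripper_force: 34.9
```

play_rows(
  jaw=[50,50,50,50,50,50,50,50,50,50,50,50],
  dp=[
    [0,0,0],
    [0,0,0],
    [0,0,0],
    [0,0,0.1],
    [0,0,0.2],
    [0,0,0.3],
    [0,0,0.4],
    [0,0,0.4],
    [0,0,0.4],
    [0,0,0.4],
    [0,0,0.4],
    [0,0,0.4],
  ],
  rotation=[
    [0,0,0],
    [0,0,0],
    [0,0,0],
    [0,0,0],
    [0,0,0],
    [0,0,0],
    [0,0,0],
    [0,0,0],
    [0,0,0],
    [0,0,0],
    [0,0,0],
    [0,0,0],
  ],
)

```text
t: 30.2
position: [462.1, 264.6, 209.8]
eef_rot: [-0.001, 0.033, 0.999, -0.001]
wrist_force: [-0.5, 0.5, 0.3]
grip_width: 0.586
gripper_force: 0.0
```

```bash
python3 st.py; python3 wing.py w5
```

```text
t 30.2 [462.065 264.605 209.803] xaxis yaw deg 176.19303092749138 tilt [-0.002 -0.001 -1.   ] q [ 0.178  0.33  -0.93   1.637  0.271  1.314  0.708] grip 50.06967589990467
wing ((462.58343505859375, 264.89117431640625), (11.385137557983398, 50.8997917175293), 86.28025817871094) [460.8 265.  127.9] 1203
```

The wing reads -3.7°, matching the machine yaw of -3.8°, so the quarter turn is exact. Now the lever.

play_rows(
  jaw=[0,0,0,0,0,0,0,0,0,0],
  dp=[
    [0.1,-0.01,0],
    [0.2,-0.02,0],
    [0.3,-0.03,0],
    [0.36,-0.03,0],
    [0.36,-0.03,0],
    [0.36,-0.03,0],
    [0.36,-0.03,-0.1],
    [0.36,-0.03,-0.2],
    [0.36,-0.03,-0.26],
    [0.36,-0.03,-0.26],
  ],
  rotation=[
    [0,0,0],
    [0,0,0],
    [0,0,0],
    [0,0,0],
    [0,0,0],
    [0,0,0],
    [0,0,0],
    [0,0,0],
    [0,0,0],
    [0,0,0],
  ],
)

```text
t: 31.08
position: [549.7, 256.7, 142.4]
eef_rot: [-0.003, 0.033, 0.999, -0.001]
wrist_force: [0.4, -0.9, 0.0]
grip_width: -0.005
gripper_force: 0.0
```

play_rows(
  jaw=[0,0,0,0,0,0,0,0,0,0,0,0],
  dp=[
    [0.04,0,0],
    [0.08,0,0],
    [0.12,0,0],
    [0.16,-0.01,0],
    [0.2,-0.01,0],
    [0.23,-0.01,0],
    [0.26,-0.02,0],
    [0.29,-0.02,0],
    [0.3,-0.02,0],
    [0.31,-0.02,0],
    [0.31,-0.02,0],
    [0.31,-0.02,0],
  ],
  rotation=[
    [0,0,0],
    [0,0,0],
    [0,0,0],
    [0,0,0],
    [0,0,0],
    [0,0,0],
    [0,0,0],
    [0,0,0],
    [0,0,0],
    [0,0,0],
    [0,0,0],
    [0,0,0],
  ],
)

```text
t: 32.08
position: [628.1, 252.4, 145.6]
eef_rot: [-0.002, 0.033, 0.999, -0.001]
wrist_force: [-9.0, -3.8, 3.2]
grip_width: 0.003
gripper_force: 4.8
```

play_rows(
  jaw=[0,0,0,0,0,0,0,0,0,0,0,0,0,0],
  dp=[
    [0.01,0,0],
    [0.01,0,0],
    [-0.1,0,0],
    [-0.2,0,0.05],
    [-0.2,0,0.2],
    [-0.2,0,0.35],
    [-0.2,-0.15,0.4],
    [-0.25,-0.3,0.4],
    [-0.25,-0.45,0.4],
    [-0.25,-0.6,0.4],
    [-0.25,-0.75,0.4],
    [-0.25,-0.9,0.4],
    [-0.25,-1,0.4],
    [-0.25,-1,0.4],
  ],
  rotation=[
    [0,0,0],
    [0,0,0],
    [0,0,0],
    [0,0,0],
    [0,0,0],
    [0,0,0],
    [0,0,0],
    [0,0,0],
    [0,0,0],
    [0,0,0],
    [0,0,0],
    [0,0,0],
    [0,0,0],
    [0,0,0],
  ],
)

```text
t: 33.25
position: [568.0, -5.8, 245.7]
eef_rot: [-0.0, 0.038, 0.999, -0.002]
wrist_force: [-0.2, -0.3, -0.5]
grip_width: 0.001
gripper_force: 0.0
```

```bash
python3 st.py
python3 - <<'E'
from h import *
im,d=grab_frame('top'); save('t3',cv2.resize(im[120:280,170:410],(720,480)))
X=cloud('top',d,np.ones_like(d,bool))
P=X[(abs(X[:,0]-622)<60)&(abs(X[:,1]-255)<25)&(X[:,2]>150)&(X[:,2]<185)]; print('ball',P.mean(0),P.min(0),P.max(0),len(P))
E
```

```text
t 33.25 [568.033  -5.755 245.728] xaxis yaw deg 175.59213963790486 tilt [-0.    -0.004 -1.   ] q [ 0.592  0.366 -0.835  1.492  0.276  1.405  1.239] grip 0.11819028454081512
ball [648.58808526 251.76346982 163.61158043] [637.68684656 240.79570093 152.75076144] [661.85733332 266.61627648 170.27359902] 84
```

View pics/t3.png

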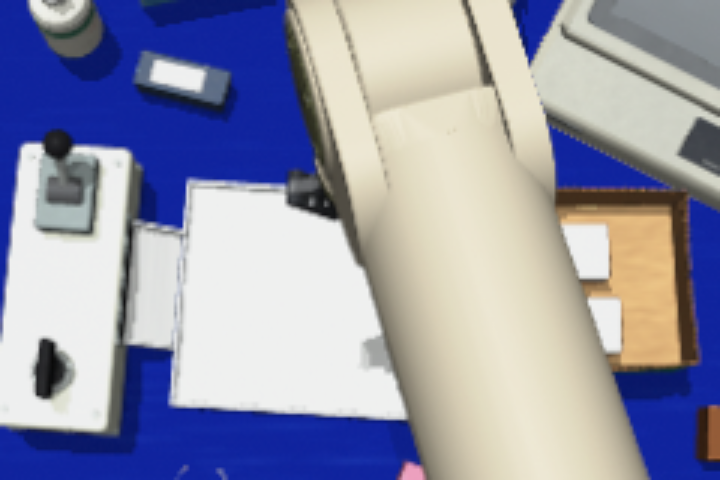

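The lever is back at run (ball at (58,143), x 649 mm against 645 at the start). The wing is along x, the kits are in the tote and the arm is clear.

```bash
python3 -c "
from station import ctrl; print(ctrl.sign_off())"
```

```text
the job is handed in; nothing more can be done
None
```

I handed the job in with every step done in order: lever pulled to stop, both kit cartons (the only two present) moved into the green carton, thumbscrew bottomed and backed off a quarter turn, and lever pushed back to run. The sign-off returned no verdict.

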